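# Wedge the rocking prop crate

### The arm

A 6-joint arm with a two-finger parallel gripper is mounted at the origin on the work surface. World frame = base frame: x ahead of the robot, y to its left, z up, the work surface at z = 0. Lengths are in mm, angles in rad, forces in N, time in s.
With the tool pointing down it reaches from about 250 to 725 mm from the base axis. Payload 9.7 kg.
Tool frame: the origin (TCP) lies on the mounting face of the last link; the fingertips stand 173 mm ahead of it and the grasp point (between the pads) lies 155 mm ahead of it; z points along the fingers, y is the direction in which the jaws open and shut (so a half turn about z gives the same grasp; the last joint's range is limited). The gripper opens to 85 mm and grips with 20 to 120 N. Pads are 22 mm wide; open, the fingers measure 114 mm over their backs; the gripper's body (76 mm by 85 mm) begins 54 mm behind the grasp point. The pads swing forward as they close: fully open they stand 13 mm farther back than shut.
Start: joints at [1.149, 0.087, 0.176, 1.66, 0, 1.571], TCP at [225.169, 501.793, 404.684] pointing down, gripper open.
Joint ranges: [-3.13, 3.13], [-0.85, 1.81], [-1.15, 1.24], [-2.2, 2.28], [-1.44, 1.52], [-3.14, 3.14]. Speed limits (rad/s): [2.22, 2.22, 2.57, 3.14, 3.14, 3.14].

### API

Orientations are given as a unit quaternion [x, y, z, w].
In Python, from cell import * gives the robot as it stands.
- The arm moves only by the tool jog_arm, never from a script. Its arguments are lists of equal length, an entry for each row: "jaw": the gripper command: -1 is shut, 1 is fully open, values between are in proportion; "dp": the shift along the tool's x, y, z in units of 0.025 m (1.0 is 0.025 m), a list of three; "dr": the turn, a rotation vector about the tool's x, y, z in units of 6 degrees (1.0 is 6 degrees), a list of three. A call has 1 to 8 rows; each row shifts and turns the pose as measured when the row begins, along the tool's axes as they then stand; what a row does not reach is not made up. A row lasts 1/12 s, in which the tool goes at most 41.7 mm and 7.16 degrees, less where a joint would pass 70% of its speed; a pose out of reach is approached as far as the arm can. A call with a number of a shift or a turn outside -1 to 1 is refused whole. A call with a gripper value outside its range is refused whole. The fingers move at their own pace and stop on an object; "grip_force" is the grip in N (left out, the last holds). Time passes only in rows, so rows that do not move let the fingers close. It gives the time, the measured TCP pose, the force and the opening at its end, in the units of the state.
- observe(): the state, without advancing time (a new reading comes with each control period).
- read_camera(name): name is "scene" or "top" or "wrist"; returns a dict with "frame" (420x560x3 uint8, blue, green, red), "camera_matrix" (3x3 intrinsics, pixels), "R" (3x3) and "t" (3): a world point X has camera coordinates R X + t. Camera axes: x right, y down, z forward; pixel columns grow to the right and rows downward; lengths in mm; the calibration is good to about 2 mm. The wrist camera is an equidistant fisheye: a pixel r from the principal point sees the ray r / f radians off the axis. A picture is of the moment at which its call begins. There is no depth.
- close_job(): hands the job in, once; it reports no verdict.
Trained networks look in the newest picture that a camera, given by its name, has taken for a name from the list of things; names that differ only in an ending like _2 or _b are one class to them, and where a whole thing is asked for, a point or a joint stands for the part that bears it (a point fixed in the world has none). Each returns a list of dicts, best first, with "conf" (0 to 1); they miss things now and then, are a little off and sometimes report something else, mostly with a low value. They report only what shows in the picture. A call takes as long as a camera call. They do not tell look-alikes from the thing itself.
- boxes_of(camera, thing): "bbox" ([centre column, centre row, width, height] in pixels, round what is visible of it).
- cut_out(camera, thing): "mask" (420x560 bool, what is visible of it) and "bbox" ([centre column, centre row, width, height] in pixels, round what is visible of it).
- place_of(camera, thing): "at" ([column, row] in pixels: a listed point, or the origin of a listed thing).
The state is a dict: "t": time; "joints": joint angles; "joint_velocities": joint speeds; "joint_efforts": joint torques, N m; "tool_pos": TCP position; "tool_rot": TCP orientation; "ft_force": force on the tool from outside, world axes, zero at the start; "ft_torque": the same for the moment, N m; "gripper_width": opening from 0.0 (shut) to 1.0 (fully open).
Only numpy, scipy, OpenCV 4.12 (cv2) and the standard library are available. Lean on these libraries where they do the work, as an engineer would, in place of code of your own. Each camera call takes 0.05 s, during which the arm holds its last target. There are 200 camera calls.

### The job

The low wooden prop crate rocks because the foot below its yellow corner cap is too short. Push the orange wedge along the bench, thin end first, under that short foot until it is snug, then press down firmly on the yellow cap with the fingertips to check that the crate no longer rocks; if it still rocks, push the wedge further in and test again. Only push and press (do not lift the wedge or the crate), do not shove the crate along or jack it up crooked, leave the other things alone, and finish while still pressing firmly on the yellow cap of the steady crate.

Things in the scene. Friction and masses are not known exactly. Their poses are not given: they have to be found in the camera images.
- crate: low brown wooden prop case (the crate), loose, about 1.7 kg, 220 x 220 mm in plan, flat top 88 mm above the bench. Origin: centre of the footprint, at bench height; z up. Four square feet 22 x 22 x 28 mm high, centred at x = +-95, y = +-95 mm, so the box's underside is 28 mm up. The foot at x = -95, y = -95 mm (near right for the robot) is too short; the crate rests level on the other three
- yellow_cap: yellow slick plastic plate on top of the crate, 46 x 46 x 4 mm, above the short foot at x = -87, y = -87 mm of the crate (other corner plates are dark). Origin: centre of its underside; pressing face 4 mm above, 92 mm over the bench. Unwedged, 2 to 4 N here rocks the crate down 4 to 9 mm; it tips back when let go. Well wedged, it sinks under 1.5 mm at a firm press (8 to 15 N)
- foot_edge (a point): point at bench height below the middle of the short foot's outer edge (facing -x of the crate), under which the wedge goes: x = -106, y = -95 mm from the crate's origin. The foot's underside hangs 5 to 11 mm above the bench, differently each time
- wedge: orange wedge, loose, 90 g, 100 mm long (x), 50 wide (y), 24 high at its flat upright back (-x end), sloping evenly to 2 mm at the thin end (+x). Origin: centre of its underside. Lies in front of the short foot, thin end towards it, up to 10 mm off line and 0.13 rad askew. Slides with about 1 N; resistance climbs at the foot, some 4 N make it snug. Does not slip back
- wedge_tip (a point): middle of the wedge's thin end, at its underside
- wedge_back (a point): middle of the wedge's flat back face, 12 mm above its underside: the place to push
- tape_roll: blue roll of tape lying flat, 90 mm across, 25 mm high; leave alone. Origin: centre of its underside
- paint_jar: paint jar with red lid, 60 mm across, 90 mm high; leave alone. Origin: centre of its underside
- wrench: steel wrench lying on the bench; leave alone. Origin: at its underside
- mug: white mug, 76 mm across, 90 mm high; leave alone. Origin: centre of its underside
Not all that is in view belongs to the job. Of the things like the wedge, leave any that is black or green; of the rest the larger one is meant.

How it is judged:
By the outcome, as a careful person would: the job done as asked, in the order asked, and still so for the second after the job is handed in, while the arm keeps its last pose, push and grip.
It also fails if it takes over 48 s, if anything falls off the work surface, if the arm or the gripper's body presses on something with over 40 N, if the wrist force passes 120 N, or if a joint passes its speed limit or range.

## Working session

There is one attempt and no reset: what is moved stays moved. The work goes in short steps, Python scripts to look and compute and a tool call to move; the robot and the scene stay as the last step left them, time stands still between calls to the robot, and variables do not carry over. Pictures are saved under pics/ and viewed, about 8 in all and at most 12, crops included, and the job is handed in when it is done.

Besides the shell and the picture viewer there is one more tool, called by a JSON object that holds its "api" and its "payload". jog_arm: Moves the arm, as the interface text tells. Its arguments: {"type":"object","properties":{"jaw":{"type":"array","items":{"type":"number"}},"dp":{"type":"array","items":{"type":"array","items":{"type":"number","minimum":-1,"maximum":1}}},"dr":{"type":"array","items":{"type":"array","items":{"type":"number","minimum":-1,"maximum":1}}},"grip_force":{"type":"number"}},"required":["jaw","dp","dr"]}

```bash
ls; mkdir -p pics
cat > h.py <<'E'
from cell import *
import numpy as np, cv2
from scipy.spatial.transform import Rotation as Ro
def ray(c,p):
    K=np.array(c["camera_matrix"]);R=np.array(c["R"]);t=np.array(c["t"])
    d=np.linalg.inv(K)@np.array([p[0],p[1],1.0])
    return -R.T@t, R.T@d
def onz(c,p,z):
    o,d=ray(c,p); return o+d*(z-o[2])/d[2]
E
python3 - <<'E'
from h import *
s=observe();print({k:np.round(s[k],3).tolist() for k in s})
for n in("top","scene"):
    c=read_camera(n);cv2.imwrite(f"pics/{n}0.png",c["frame"])
    for th,z in(("wedge",0),("wedge_tip",0),("wedge_back",12),("yellow_cap",88),("foot_edge",0),("crate",0),("tape_roll",0),("paint_jar",0),("wrench",0),("mug",0)):
        for r in place_of(n,th): print(n,th,round(r["conf"],2),np.round(r["at"],1),np.round(onz(c,r["at"],z),0)[:2])
E
```

```text
pics
{'t': 0.0, 'joints': [1.149, 0.087, 0.175, 1.66, -0.0, 1.571], 'joint_velocities': [-0.001, -0.0, -0.0, 0.002, -0.001, -0.001], 'joint_efforts': [0.001, -52.04, 46.479, 0.017, 0.0, -0.0], 'tool_pos': [225.175, 501.786, 403.993], 'tool_rot': [0.209, 0.978, -0.001, -0.0], 'ft_force': [-0.417, -0.068, -0.223], 'ft_torque': [-0.004, -0.05, 0.035], 'gripper_width': 1.005}
top wedge 0.94 [210.4 266.5] [395. 166.]
top wedge 0.93 [391.4 235.7] [ 475. -231.]
top wedge 0.68 [150.  278.5] [365. 298.]
top wedge_tip 0.98 [210.7 286.1] [353. 164.]
top wedge_tip 0.93 [272.7 206.6] [533.  33.]
top wedge_tip 0.91 [379. 222.] [ 505. -204.]
top wedge_tip 0.84 [175.5 286.3] [350. 241.]
top wedge_tip 0.67 [151.9 155.9] [642. 313.]
top wedge_back 0.88 [129.1 274.7] [372. 341.]
top wedge_back 0.77 [262.2 247.1] [441.  53.]
top wedge_back 0.76 [204.6 249.7] [431. 179.]
top wedge_back 0.72 [401.  248.6] [ 447. -249.]
top yellow_cap 0.71 [271.2 170.9] [595.  36.]
top foot_edge 0.79 [272.3 190.1] [570.  35.]
top foot_edge 0.24 [271.9 207.3] [531.  35.]
top crate 0.91 [231.8 140.2] [684. 132.]
top tape_rol
[... 469 characters left out ...]
 wedge_tip 0.9 [286.4 236.4] [539.  44.]
scene wedge_tip 0.69 [356.8 212.2] [359. 162.]
scene wedge_tip 0.68 [216.2 198.5] [ 507. -199.]
scene wedge_tip 0.56 [373.7 304.9] [626. 309.]
scene wedge_back 0.97 [310.1 212.5] [438.  59.]
scene wedge_back 0.6 [419.2 234. ] [370. 332.]
scene wedge_back 0.5 [220.5 180. ] [ 443. -230.]
scene wedge_back 0.48 [350.9 225.5] [429. 172.]
scene yellow_cap 0.73 [275.5 220.1] [584.  37.]
scene yellow_cap 0.26 [286.1 285.4] [741. 153.]
scene crate 0.92 [284.7 287.1] [683. 119.]
scene tape_roll 0.7 [375.3 264. ] [512. 270.]
scene tape_roll 0.43 [306.  211.9] [429.  43.]
scene paint_jar 0.71 [229.  220.7] [ 565. -115.]
scene wrench 0.85 [276.2 192.5] [397. -69.]
```

View pics/top0.png

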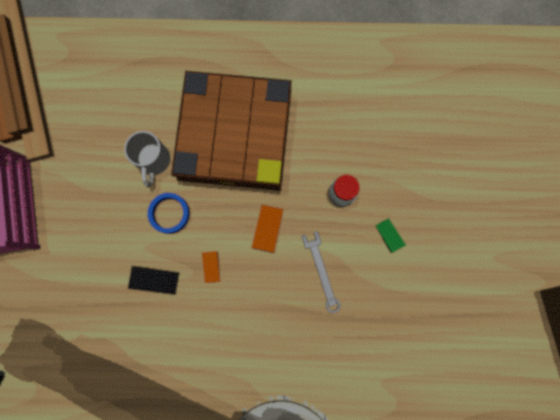

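View pics/scene0.png

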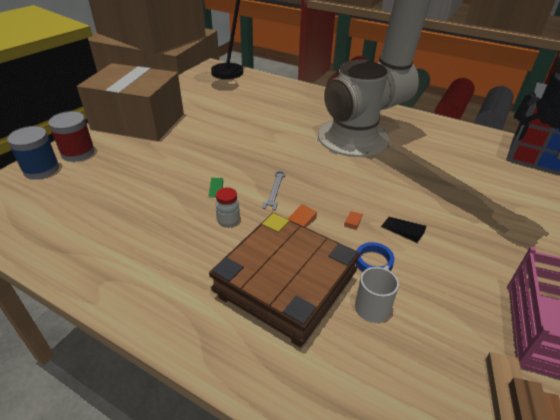

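Top view: the large orange wedge is at px (267,229), its thin end toward the crate's yellow cap at (269,171). The small orange (211,267), black and green pieces are decoys. Next I fit the wedge and crate precisely.

```bash
cat >> h.py <<'E'
from scipy.optimize import least_squares
def proj(c,X):
    K=np.array(c["camera_matrix"]);q=np.asarray(X,float)@np.array(c["R"]).T+np.array(c["t"]);q=q@K.T
    return q[:,:2]/q[:,2:]
def body(p,X):
    co,si=np.cos(p[2]),np.sin(p[2]);X=np.asarray(X,float)
    return np.c_[p[0]+co*X[:,0]-si*X[:,1],p[1]+si*X[:,0]+co*X[:,1],X[:,2]]
W=[[-50,-25,0],[-50,25,0],[-50,-25,24],[-50,25,24],[50,-25,0],[50,25,0],[50,-25,2],[50,25,2]]
CAP=[[-110+x,-110+y,92] for x in(0,46) for y in(0,46)]
CT=[[x,y,88] for x in(-110,110) for y in(-110,110)]
S=8
def render(c,p,X,shape=(420,560)):
    m=np.zeros(shape,np.uint8)
    cv2.fillConvexPoly(m,cv2.convexHull(np.round(proj(c,body(p,X))*16).astype(np.int32)),255,shift=4)
    return m
def fit(c,mask,X,p0):
    # match moments of the silhouette (area-weighted), using Nelder-Mead on blurred difference
    from scipy.optimize import minimize
    b=cv2.GaussianBlur(mask.astype(np.float32)*255,(0,0),1.5)
    f=lambda p:float(((cv2.GaussianBlur(render(c,[p[0],p[1],p[2]/100],X).astype(np.float32),(0,0),1.5)-b)**2).mean())
    p0=np.array([p0[0],p0[1],p0[2]*100]);sim=[p0]+[p0+d for d in np.diag([10,10,10])]
    r=minimize(f,p0,method="Nelder-Mead",options=dict(initial_simplex=sim,maxiter=300,xatol=.05))
    return np.array([r.x[0],r.x[1],r.x[2]/100]),r.fun
def orange(f):
    h=cv2.cvtColor(f,cv2.COLOR_BGR2HSV);return (h[...,0]>4)&(h[...,0]<15)&(h[...,1]>215)&(h[...,2]>130)
def yellow(f):
    h=cv2.cvtColor(f,cv2.COLOR_BGR2HSV);return (h[...,0]>22)&(h[...,0]<35)&(h[...,1]>180)&(h[...,2]>80)
def big(m):
    n,l,s,_=cv2.connectedComponentsWithStats(m.astype(np.uint8));return l==1+np.argmax(s[1:,4])
E
python3 - <<'E'
from h import *
for n in("top","scene"):
    c=read_camera(n);f=c["frame"]
    w=cut_out(n,"wedge");
    for r in w: print(n,np.round(r["bbox"]),r["mask"].sum(),round(r["conf"],2))
    mo=big(orange(f)) if 0 else None
    u=proj(c,[[487,44,8]])[0]
    w=[r for r in w if np.hypot(*(np.array(r["bbox"][:2])-u))<15]
    if w: print(n,"wedge",fit(c,w[0]["mask"],W,[487,45,-.15]))
    y=cut_out(n,"yellow_cap")
    if y: print(n,"capmask",y[0]["mask"].sum(),np.round(y[0]["bbox"]),"colour",big(yellow(f)).sum()); 
    print("crate by colour cap",fit(c,big(yellow(f)),[[a,b,z] for a,b,_ in [[-110,-110,0],[-64,-110,0],[-110,-64,0],[-64,-64,0]] for z in(88,92)],[683,125,-.1]))
    k=cut_out(n,"crate")
    if k: print(n,"crate",k[0]["mask"].sum(),fit(c,k[0]["mask"],[[x,y,z] for x in(-110,110) for y in(-110,110) for z in(25,88)],[683,125,-.1]))
print(proj(read_camera("top"),[[683,125,88]]))
E
```

```text
top [392. 236.  24.  34.] 535 0.93
top [153. 278.  55.  28.] 1114 0.9
top [211. 267.  18.  34.] 518 0.64
top [266. 227.  35.  45.] 1005 0.62
top wedge (array([ 4.84579081e+02,  4.31599543e+01, -1.84615938e-01]), np.float64(3.007978916168213))
top capmask 500 [270. 172.  24.  23.] colour 538
crate by colour cap (array([ 6.85097975e+02,  1.24078903e+02, -4.71412246e-02]), np.float64(0.3469823896884918))
top crate 12181 (array([ 6.87089221e+02,  1.22776030e+02, -7.62404419e-02]), np.float64(60.49081802368164))
scene [301. 217.  28.  21.] 365 0.9
scene [404. 231.  47.  27.] 666 0.7
scene [352. 219.  13.  19.] 216 0.69
scene [214. 188.  19.  14.] 190 0.63
scene wedge (array([4.64987330e+02, 4.69698654e+01, 2.28452664e-02]), np.float64(65.6568374633789))
scene capmask 302 [274. 225.  29.  21.] colour 1
crate by colour cap (array([ 6.71686488e+02,  1.26263175e+02, -8.40089458e-02]), np.float64(70.01131439208984))
scene crate 11678 (array([ 6.88315313e+02,  1.22386500e+02, -7.32714664e-02]), np.float64(46.10919952392578))
[[230.23748046 128.52135695]]
```

{"api": "jog_arm", "payload": {"jaw": [-0.65,-0.65,-0.65,-0.65,-0.65,-0.65,-0.65,-0.65], "dp": [[0,0,0],[0,0,0],[0,0,0],[-0.6,-0.95,0],[-0.6,-0.95,0],[-0.6,-0.95,0],[-0.6,-0.95,0],[-0.6,-0.95,0]], "dr": [[0,0,-0.8],[0,0,-0.8],[0,0,-0.7],[0,0,0],[0,0,0],[0,0,0],[0,0,0],[0,0,0]]}}

```text
t: 2.22
tool_pos: [278.9, 371.6, 402.4]
tool_rot: [0.081, 0.997, -0.001, -0.001]
ft_force: [0.8, -0.7, -0.3]
gripper_width: 0.174
```

{"api": "jog_arm", "payload": {"jaw": [-0.65,-0.65,-0.65,-0.65,-0.65,-0.65,-0.65,-0.65], "dp": [[-0.6,-0.95,0],[-0.6,-0.95,0.2],[-0.6,-0.95,0.2],[-0.6,-0.95,0.2],[-0.6,-0.95,0.2],[-0.6,-0.95,0.2],[-0.6,-0.95,0.2],[-0.6,-0.95,0.2]], "dr": [[0,0,0],[0,0,0],[0,0,0],[0,0,0],[0,0,0],[0,0,0],[0,0,0],[0,0,0]]}}

```text
t: 2.88
tool_pos: [368.5, 154.2, 368.2]
tool_rot: [0.079, 0.997, 0.001, 0.002]
ft_force: [0.9, 0.3, 0.1]
gripper_width: 0.176
```

```bash
cat >> h.py <<'E'
def st():
    s=observe();q=Ro.from_quat(s["tool_rot"]).as_matrix()
    print("t",round(s["t"],2),"pos",np.round(s["tool_pos"],1),"psi",round(float(np.arctan2(-q[0,1],q[1,1])),4),"tilt",np.round(q[:2,2],3),"F",np.round(s["ft_force"],2),"T",np.round(s["ft_torque"],2),"g",round(float(s["gripper_width"]),3)); return s,q
def need(target):
    s,q=st();print("tool units to target",np.round(q.T@(np.array(target)-s["tool_pos"])/25,2))
E
python3 -c "
from h import *
need([401,59,250])"
```

```text
t 2.88 pos [368.5 154.2 368.2] psi -0.1591 tilt [0.004 0.002] F [0.88 0.26 0.09] T [-0.04 -0.07  0.04] g 0.176
tool units to target [-1.87 -3.57  4.72]
```

{"api": "jog_arm", "payload": {"jaw": [-0.65,-0.65,-0.65,-0.65,-0.65,-0.65], "dp": [[-0.4,-0.75,0.8],[-0.4,-0.75,0.9],[-0.4,-0.75,1],[-0.4,-0.75,1],[-0.3,-0.6,1],[0,0,0]], "dr": [[0,0,0.25],[0,0,0],[0,0,0],[0,0,0],[0,0,0],[0,0,0]]}}

```text
t: 3.38
tool_pos: [401.3, 48.6, 247.1]
tool_rot: [0.096, 0.995, 0.002, 0.005]
ft_force: [0.1, -0.4, -0.8]
gripper_width: 0.176
```

Run:
```python
from h import *
need([401,59,181])
c=read_camera("wrist");cv2.imwrite("pics/w1.png",c["frame"])
for th in("wedge","wedge_back","wedge_tip"):
    for r in place_of("wrist",th): print(th,r["conf"],r["at"])
```

```text
t 3.38 pos [401.3  48.6 247.1] psi -0.1915 tilt [0.01  0.004] F [ 0.13 -0.36 -0.83] T [ 0.02  0.06 -0.04] g 0.176
tool units to target [0.11 0.39 2.64]
wedge 0.94 [288.8, 317.1]
wedge 0.9 [546.9, 124.5]
wedge 0.57 [437.7, 182.3]
wedge_back 0.73 [14.1, 314.8]
wedge_back 0.66 [293.3, 270.0]
wedge_tip 0.96 [506.8, 120.6]
wedge_tip 0.83 [292.3, 363.1]
wedge_tip 0.75 [59.9, 356.3]
wedge_tip 0.68 [425.4, 137.9]
```

View pics/w1.png

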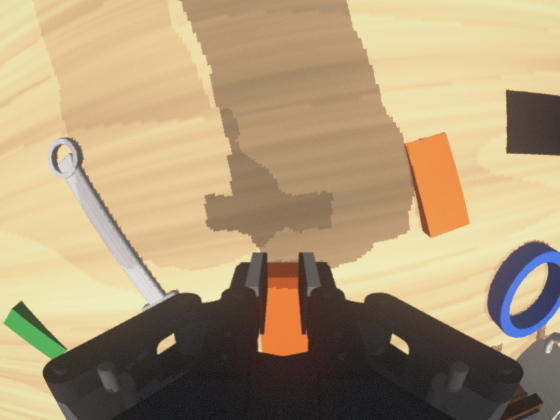

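Wrist view: fingers (262–308, 260) sit just behind the orange wedge (285,310), roughly centred. Descending.

{"api": "jog_arm", "payload": {"jaw": [-0.65,-0.65,-0.65,-0.65,-0.65], "dp": [[0.1,0.4,0.6],[0,0,0.8],[0,0,0.8],[0,0,0.4],[0,0,0]], "dr": [[0,0,0],[0,0,0],[0,0,0],[0,0,0],[0,0,0]]}}

```text
t: 4.0
tool_pos: [405.6, 66.9, 194.6]
tool_rot: [0.091, 0.996, 0.006, 0.015]
ft_force: [-0.7, -0.1, -0.6]
gripper_width: 0.175
```

Run:
```python
from h import *
need([420,55,181])
```

```text
t 4.0 pos [405.6  66.9 194.6] psi -0.1825 tilt [0.031 0.009] F [-0.65 -0.08 -0.62] T [-0.04  0.04 -0.07] g 0.175
tool units to target [-0.64 -0.37  0.56]
```

{"api": "jog_arm", "payload": {"jaw": [-0.65,-0.65,-0.65], "dp": [[0,-0.4,0.4],[-0.05,-0.05,0.15],[0,0,0]], "dr": [[0.05,0.3,0],[0,0,0],[0,0,0]]}}

```text
t: 4.25
tool_pos: [405.9, 56.0, 182.9]
tool_rot: [0.09, 0.996, 0.005, -0.001]
ft_force: [-0.1, 0.1, 0.3]
gripper_width: 0.171
```

Run:
```python
from h import *
need([424,55,181])
```

```text
t 4.25 pos [405.9  56.  182.9] psi -0.1797 tilt [-0.    0.01] F [-0.14  0.12  0.34] T [-0.05 -0.04 -0.04] g 0.171
tool units to target [-0.72  0.09  0.07]
```

{"api": "jog_arm", "payload": {"jaw": [-0.65,-0.65,-0.65], "dp": [[-0.3,0.07,0.06],[-0.3,0,0],[0,0,0]], "dr": [[0.05,0,0],[0,0,0],[0,0,0]]}}

```text
t: 4.5
tool_pos: [423.1, 54.5, 182.7]
tool_rot: [0.09, 0.996, 0.002, 0.0]
ft_force: [0.6, -0.2, -0.2]
gripper_width: 0.176
```

Run:
```python
from h import *
need([424,55,181])
c=read_camera("wrist");cv2.imwrite("pics/w2.png",cv2.resize(c["frame"][200:400,150:420],(800,592)))
```

```text
t 4.5 pos [423.1  54.5 182.7] psi -0.1809 tilt [0.001 0.004] F [ 0.57 -0.23 -0.23] T [0.01 0.02 0.05] g 0.176
tool units to target [-0.03  0.03  0.07]
```

View pics/w2.png

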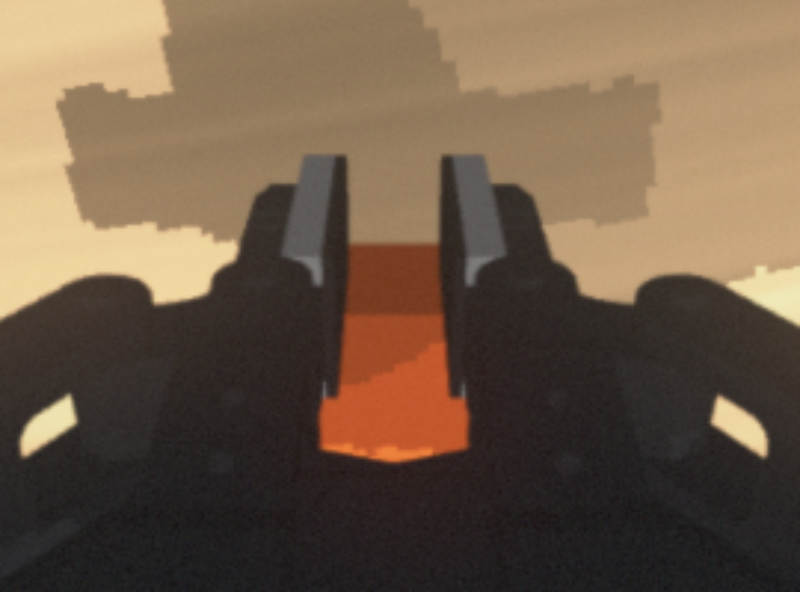

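Back face is parallel to the jaws at contact. I'll push forward while turning gradually into line.

{"api": "jog_arm", "payload": {"jaw": [-0.65,-0.65,-0.65,-0.65,-0.65,-0.65], "dp": [[-0.25,-0.02,0.03],[-0.25,-0.03,0],[-0.25,-0.03,0],[-0.25,-0.04,0],[-0.25,-0.04,0],[0,0,0]], "dr": [[0,0,-0.2],[0,0,-0.2],[0,0,-0.2],[0,0,-0.2],[0,0,-0.2],[0,0,0]]}}

```text
t: 5.05
tool_pos: [454.9, 45.9, 182.6]
tool_rot: [0.036, 0.999, 0.002, -0.0]
ft_force: [-0.3, 1.1, -0.4]
gripper_width: 0.175
```

```bash
cat >> h.py <<'E'
def look(p0):
    c=read_camera("top");u=proj(c,[[*p0[:2],8]])[0]
    w=[r for r in cut_out("top","wedge") if np.hypot(*(np.array(r["bbox"][:2])-u))<22]
    if w: print("wedge mask",w[0]["mask"].sum(),np.round(fit(c,w[0]["mask"],W,p0)[0],3))
    k=cut_out("top","crate")
    if k: print("crate",k[0]["mask"].sum(),np.round(fit(c,k[0]["mask"],[[x,y,z] for x in(-110,110) for y in(-110,110) for z in(25,88)],[687,122.7,-.075])[0],3))
    for th,z in(("wedge_back",12),("wedge_tip",0),("foot_edge",0)):
        for n in("top",):
            for r in place_of(n,th):
                a=onz(c,r["at"],z)
                if abs(a[0]-530)<90 and abs(a[1]-40)<40: print(th,round(r["conf"],2),np.round(a[:2]))
    return c
E
python3 - <<'E'
from h import *
need([463,44,181])
c=look([516,43,-.1])
E
```

```text
t 5.05 pos [454.9  45.9 182.6] psi -0.072 tilt [-0.     0.005] F [-0.27  1.15 -0.42] T [-0.05 -0.02 -0.  ] g 0.175
tool units to target [-0.33 -0.05  0.07]
```

Run:
```python
from h import *
o=[]
for n,(u,v) in(("top",(268,200)),("scene",(290,220))):
    f=read_camera(n)["frame"];o.append(cv2.resize(f[v-55:v+55,u-50:u+50],(400,440),interpolation=cv2.INTER_CUBIC))
cv2.imwrite("pics/c3.png",np.hstack(o))
```

```text
(no output)
```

View pics/c3.png

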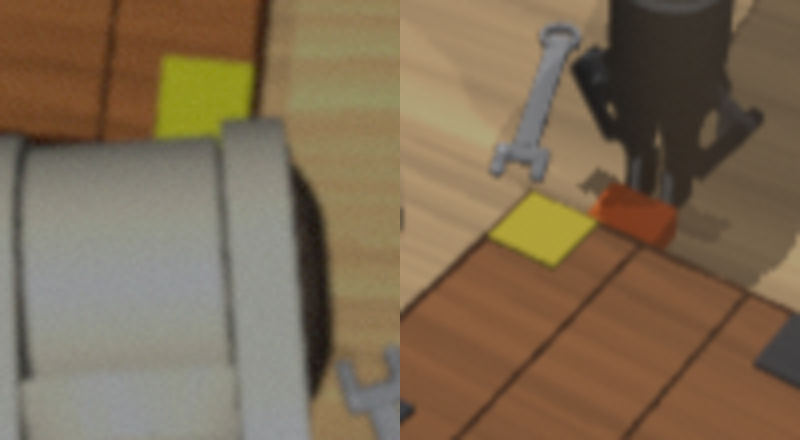

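Top view is blocked by the wrist; scene crop shows the fingers squarely behind the wedge. I'll check the predicted outline numerically and keep pushing.

Run:
```python
from h import *
c=read_camera("scene");f=c["frame"]
h=cv2.cvtColor(f,cv2.COLOR_BGR2HSV);m=((h[...,0]<14)&(h[...,1]>190)&(h[...,2]>60)).astype(np.uint8)
m[:, :330-0]=m[:, :330]; 
roi=np.zeros_like(m);roi[160:232,255:330]=m[160:232,255:330]
n,l,s,ce=cv2.connectedComponentsWithStats(roi)
i=1+np.argmax(s[1:,4]);print(s[i])
hull=cv2.approxPolyDP(cv2.convexHull(np.argwhere(l==i)[:,::-1].astype(np.int32)),1.2,True)[:,0];print(hull.tolist())
for p in([515.6,40.9,-.072],[515.6,45,-.072],[515.6,41,-.12]): print(p,np.round(proj(c,body(p,W)),1).tolist()[2:4])
w=[r for r in cut_out("scene","wedge") if abs(r["bbox"][0]-297)<20 and abs(r["bbox"][1]-218)<20]
for r in w: print(np.round(r["bbox"],1),r["mask"].sum())
print(proj(c,[[580,14.7,88],[598,234,88]]))
```

```text
[288 212  14  11  61]
[[301, 219], [300, 222], [288, 218], [294, 212]]
[515.6, 40.9, -0.072] [[292.5, 209.6], [308.8, 216.8]]
[515.6, 45, -0.072] [[293.9, 210.1], [310.2, 217.4]]
[515.6, 41, -0.12] [[293.5, 209.7], [309.3, 217.5]]
[296.2 220.1  20.3  21.2] 206
[[268.30170954 215.79390164]
 [351.91336724 255.62910786]]
```

{"api": "jog_arm", "payload": {"jaw": [-0.65,-0.65,-0.65], "dp": [[-0.2,-0.02,0.03],[-0.2,0,0],[0,0,0]], "dr": [[0,0,0],[0,0,0],[0,0,0]]}}

```text
t: 5.8
tool_pos: [464.6, 44.9, 181.9]
tool_rot: [0.036, 0.999, 0.002, -0.0]
ft_force: [-0.1, 0.6, 0.1]
gripper_width: 0.173
```

{"api": "jog_arm", "payload": {"jaw": [-0.65,-0.65,-0.65], "dp": [[-0.15,0,0.03],[-0.15,0,0],[0,0,0]], "dr": [[0,0,0],[0,0,0],[0,0,0]]}}

```text
t: 6.05
tool_pos: [473.2, 44.2, 180.9]
tool_rot: [0.036, 0.999, 0.002, -0.0]
ft_force: [-0.2, -0.4, -0.4]
gripper_width: 0.178
```

{"api": "jog_arm", "payload": {"jaw": [-0.65,-0.65], "dp": [[-0.15,0,0.03],[-0.15,0,0]], "dr": [[0,0,0],[0,0,0]]}}

```text
t: 6.22
tool_pos: [480.9, 43.6, 180.0]
tool_rot: [0.036, 0.999, 0.002, -0.001]
ft_force: [-0.7, 0.3, -0.0]
gripper_width: 0.177
```

{"api": "jog_arm", "payload": {"jaw": [-0.65,-0.65], "dp": [[-0.12,0,0],[-0.12,0,0]], "dr": [[0,0,0],[0,0,0]]}}

```text
t: 6.38
tool_pos: [487.7, 43.2, 179.9]
tool_rot: [0.036, 0.999, 0.002, -0.001]
ft_force: [-1.4, 0.5, 0.4]
gripper_width: 0.173
```

{"api": "jog_arm", "payload": {"jaw": [-0.65], "dp": [[-0.12,0,0.03]], "dr": [[0,0,0]]}}

```text
t: 6.47
tool_pos: [491.1, 42.9, 179.2]
tool_rot: [0.036, 0.999, 0.002, -0.001]
ft_force: [0.3, 0.5, 0.7]
gripper_width: 0.18
```

{"api": "jog_arm", "payload": {"jaw": [-0.65], "dp": [[-0.1,0,0]], "dr": [[0,0,0]]}}

```text
t: 6.55
tool_pos: [493.7, 42.7, 179.0]
tool_rot: [0.036, 0.999, 0.002, -0.001]
ft_force: [-8.1, 0.9, 3.0]
gripper_width: 0.178
```

{"api": "jog_arm", "payload": {"jaw": [-0.65], "dp": [[-0.1,0,0]], "dr": [[0,0,0]]}}

```text
t: 6.63
tool_pos: [495.6, 42.5, 178.7]
tool_rot: [0.036, 0.999, 0.002, -0.003]
ft_force: [-11.7, 1.2, 8.2]
gripper_width: 0.174
```

Contact has become firm (about 12 N), so I stop there, back off, and check the crate's pose.

{"api": "jog_arm", "payload": {"jaw": [-0.65,-0.65], "dp": [[0.1,0,0],[0.3,0,0]], "dr": [[0,0,0],[0,0,0]]}}

```text
t: 6.8
tool_pos: [486.3, 43.2, 178.6]
tool_rot: [0.036, 0.999, 0.002, -0.003]
ft_force: [-0.1, 0.8, -0.7]
gripper_width: 0.174
```

{"api": "jog_arm", "payload": {"jaw": [-0.65,-0.65,-0.65,-0.65,-1,-1,-1,-1], "dp": [[0.6,0,0],[0.3,0,-0.8],[0,0,-1],[0,0,-1],[0,0,-1],[0,0,-1],[0,0,0],[0,0,0]], "dr": [[0,0,0],[0,0,0],[0,0,0],[0,0,0],[0,0,0],[0,0,0],[0,0,0],[0,0,0]]}}

```text
t: 7.47
tool_pos: [458.6, 44.4, 302.4]
tool_rot: [0.036, 0.999, 0.002, -0.003]
ft_force: [0.4, -0.4, -1.1]
gripper_width: 0.002
```

Run:
```python
from h import *
cap=body([687,122.7,-.075],[[-87,-87,92]])[0];print("cap",cap)
need([cap[0],cap[1],285])
for n in("top","scene"):
    c=read_camera(n)
    k=cut_out(n,"crate")
    if k: print(n,"crate",k[0]["mask"].sum(),np.round(fit(c,k[0]["mask"],[[x,y,z] for x in(-110,110) for y in(-110,110) for z in(25,88)],[687,122.7,-.075])[0],3))
    for r in place_of(n,"yellow_cap"): print(n,r["conf"],r["at"],onz(c,r["at"],88)[:2])
    u=proj(c,[cap])[0]
    f=c["frame"];a,b=np.round(u).astype(int);cv2.imwrite(f"pics/x_{n}.png",cv2.resize(f[b-45:b+65,a-50:a+50],(400,440),interpolation=cv2.INTER_CUBIC))
cv2.imwrite("pics/c4.png",np.hstack([cv2.imread(f"pics/x_{n}.png") for n in("top","scene")]))
```

```text
cap [593.72568829  42.46345736  92.        ]
t 7.47 pos [458.6  44.4 302.4] psi -0.0727 tilt [-0.007  0.004] F [ 0.37 -0.36 -1.05] T [-0.02  0.   -0.01] g 0.002
tool units to target [-5.4   0.31  0.66]
top crate 8562 [ 7.02253e+02  1.24466e+02 -1.14000e-01]
top 0.67 [235.1, 139.6] [659.30800072 113.75182594]
scene crate 11535 [ 6.88652e+02  1.21892e+02 -7.70000e-02]
scene 0.59 [273.7, 221.3] [590.10375507  35.43672157]
```

View pics/c4.png

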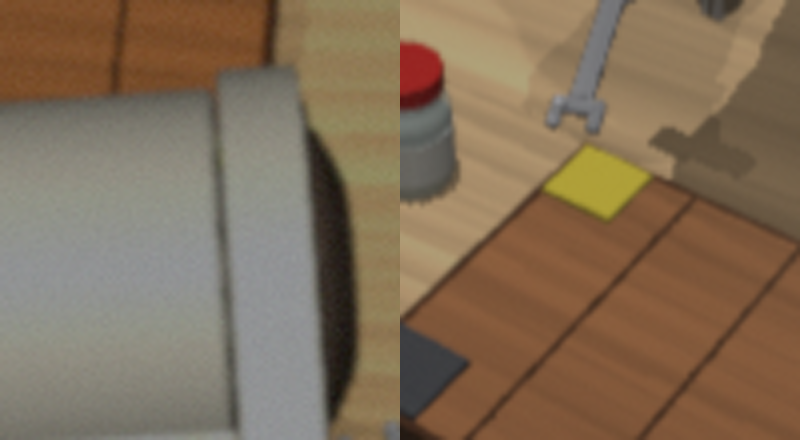

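Scene fit shows the crate unmoved (<1 mm) and the wedge is hidden behind it. Now over the cap to press.

{"api": "jog_arm", "payload": {"jaw": [-1,-1,-1,-1,-1,-1,-1], "dp": [[-0.7,0.05,0],[-0.9,0.05,0],[-0.9,0.05,0],[-0.9,0.05,0],[-0.9,0.05,0],[-0.9,0.05,0.2],[0,0,0.2]], "dr": [[0,-0.05,0],[0,0,0],[0,0,0],[0,0,0],[0,0,0],[0,0,0],[0,0,0]]}}

```text
t: 8.35
tool_pos: [592.8, 42.2, 284.2]
tool_rot: [0.036, 0.999, 0.001, -0.005]
ft_force: [0.5, -0.4, 0.1]
gripper_width: 0.002
```

Run:
```python
from h import *
need([594,42.5,266])
c=read_camera("scene");f=c["frame"];cv2.imwrite("pics/c5.png",cv2.resize(f[140:280,190:380],(760,560),interpolation=cv2.INTER_CUBIC))
```

```text
t 8.35 pos [592.8  42.2 284.2] psi -0.0725 tilt [-0.011  0.003] F [ 0.48 -0.42  0.06] T [ 0.   -0.06 -0.02] g 0.002
tool units to target [-0.05  0.01  0.73]
```

View pics/c5.png

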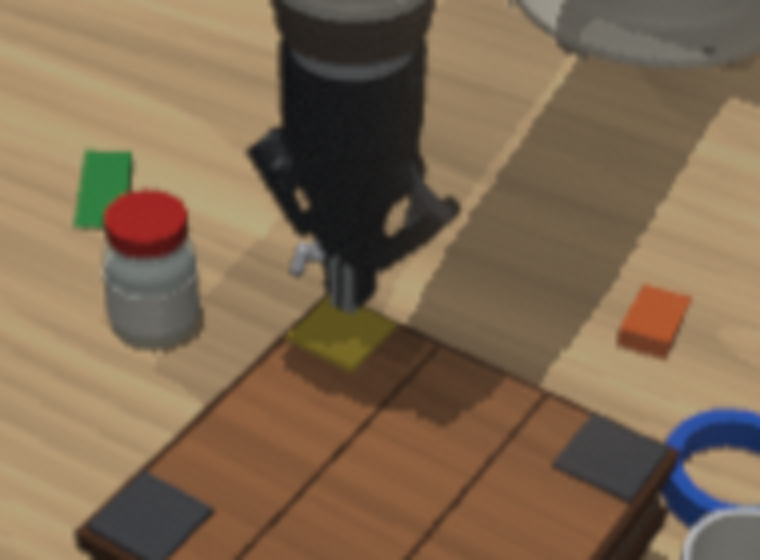

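Fingertips (345,300 in the crop) hover over the yellow cap. Pressing gently and recording contact height.

{"api": "jog_arm", "payload": {"jaw": [-1,-1,-1,-1], "dp": [[-0.05,0,0.2],[0,0,0.2],[0,0,0.12],[0,0,0.0]], "dr": [[0,-0.1,0],[0,0,0],[0,0,0],[0,0,0]]}}

```text
t: 8.73
tool_pos: [590.1, 42.2, 266.9]
tool_rot: [0.036, 0.999, 0.001, -0.003]
ft_force: [0.3, 1.3, 0.5]
gripper_width: -0.0
```

{"api": "jog_arm", "payload": {"jaw": [-1,-1], "dp": [[0,0,0.08],[0,0,0]], "dr": [[0,0,0],[0,0,0]]}}

```text
t: 8.9
tool_pos: [589.3, 42.3, 266.0]
tool_rot: [0.036, 0.999, 0.001, -0.002]
ft_force: [0.3, -0.6, -0.8]
gripper_width: 0.0
```

{"api": "jog_arm", "payload": {"jaw": [-1], "dp": [[0,0,0.06]], "dr": [[0,0,0]]}}

```text
t: 8.98
tool_pos: [589.0, 42.3, 265.4]
tool_rot: [0.036, 0.999, 0.001, -0.002]
ft_force: [-3.6, -1.3, 16.2]
gripper_width: 0.001
```

{"api": "jog_arm", "payload": {"jaw": [-1], "dp": [[0,0,0.06]], "dr": [[0,0,0]]}}

```text
t: 9.07
tool_pos: [588.7, 42.3, 265.4]
tool_rot: [0.036, 0.999, 0.001, -0.001]
ft_force: [-4.4, -1.5, 12.7]
gripper_width: 0.002
```

{"api": "jog_arm", "payload": {"jaw": [-1,-1,-1,-1], "dp": [[0,0,0.06],[0,0,0.06],[0,0,0.06],[0,0,0.06]], "dr": [[0,0,0],[0,0,0],[0,0,0],[0,0,0]]}}

```text
t: 9.4
tool_pos: [587.7, 42.3, 265.4]
tool_rot: [0.036, 0.999, 0.001, 0.002]
ft_force: [-2.3, -0.3, 9.4]
gripper_width: -0.0
```

Run:
```python
from h import *
for i in range(4):
    c=read_camera("scene");st()
k=cut_out("scene","crate")
print("crate",k[0]["mask"].sum(),np.round(fit(c,k[0]["mask"],[[x,y,z] for x in(-110,110) for y in(-110,110) for z in(25,88)],[687,122.7,-.075])[0],3))
```

```text
t 9.45 pos [587.7  42.2 265.4] psi -0.0721 tilt [0.004 0.002] F [-3.87 -1.07  8.49] T [-0.14  0.73  0.02] g -0.005
t 9.5 pos [587.7  42.2 265.4] psi -0.0721 tilt [0.004 0.002] F [-3.18  0.02  7.98] T [-0.13  0.78  0.01] g 0.004
t 9.55 pos [587.7  42.3 265.5] psi -0.0721 tilt [0.004 0.002] F [-3.56 -0.26  8.84] T [-0.09  0.76 -0.05] g 0.004
t 9.6 pos [587.7  42.3 265.5] psi -0.0721 tilt [0.004 0.002] F [-3.52 -1.41  9.63] T [-0.09  0.8   0.03] g 0.006
crate 11570 [ 6.88753e+02  1.22710e+02 -6.50000e-02]
```

Stiff, no rocking (under 0.6 mm). I'll release, re-centre on the cap, and press again as a second test and final hold.

{"api": "jog_arm", "payload": {"jaw": [-1,-1,-1,-1], "dp": [[0,0,-0.2],[-0.25,0,-0.05],[0,0,0.08],[0,0,0]], "dr": [[0,0,0],[0,0,0],[0,0,0],[0,0,0]]}}

```text
t: 9.98
tool_pos: [594.2, 41.8, 271.4]
tool_rot: [0.036, 0.999, 0.001, 0.003]
ft_force: [-0.9, 0.4, -0.5]
gripper_width: 0.0
```

{"api": "jog_arm", "payload": {"jaw": [-1,-1], "dp": [[0,0,0.06],[0,0,0]], "dr": [[0,0,0],[0,0,0]]}}

```text
t: 10.15
tool_pos: [594.4, 41.8, 269.1]
tool_rot: [0.036, 0.999, 0.001, 0.003]
ft_force: [1.6, 0.1, -0.6]
gripper_width: -0.002
```

{"api": "jog_arm", "payload": {"jaw": [-1,-1,-1], "dp": [[0,0,0.07],[0,0,0.02],[0,0,0]], "dr": [[0,0,0],[0,0,0],[0,0,0]]}}

```text
t: 10.4
tool_pos: [594.3, 41.8, 265.8]
tool_rot: [0.036, 0.999, 0.001, 0.002]
ft_force: [-0.7, 1.1, -0.1]
gripper_width: 0.005
```

{"api": "jog_arm", "payload": {"jaw": [-1], "dp": [[0,0,0.03]], "dr": [[0,0,0]]}}

```text
t: 10.48
tool_pos: [594.2, 41.8, 265.4]
tool_rot: [0.036, 0.999, 0.001, 0.002]
ft_force: [-3.9, -0.4, 12.3]
gripper_width: -0.002
```

{"api": "jog_arm", "payload": {"jaw": [-1], "dp": [[0,0,0.04]], "dr": [[0,0,0]]}}

```text
t: 10.57
tool_pos: [594.1, 41.8, 265.4]
tool_rot: [0.036, 0.999, 0.001, 0.003]
ft_force: [-4.4, 0.3, 11.2]
gripper_width: -0.001
```

{"api": "jog_arm", "payload": {"jaw": [-1], "dp": [[0,0,0.06]], "dr": [[0,0,0]]}}

```text
t: 10.65
tool_pos: [593.9, 41.8, 265.4]
tool_rot: [0.036, 0.999, 0.001, 0.003]
ft_force: [-5.8, -1.3, 14.8]
gripper_width: -0.003
```

Run:
```python
from h import *
for i in range(5):
    c=read_camera("scene");st()
cv2.imwrite("pics/c6.png",cv2.resize(c["frame"][140:280,190:380],(760,560),interpolation=cv2.INTER_CUBIC))
k=cut_out("scene","crate")
print("crate",np.round(fit(c,k[0]["mask"],[[x,y,z] for x in(-110,110) for y in(-110,110) for z in(25,88)],[687,122.7,-.075])[0],3))
```

```text
t 10.7 pos [593.9  41.8 265.4] psi -0.072 tilt [0.007 0.003] F [-4.59  0.23 10.25] T [-0.04  0.93 -0.03] g -0.004
t 10.75 pos [593.9  41.8 265.4] psi -0.072 tilt [0.007 0.003] F [-4.08 -0.5  10.7 ] T [-0.08  0.99 -0.03] g -0.004
t 10.8 pos [593.9  41.8 265.4] psi -0.072 tilt [0.007 0.003] F [-4.86 -0.22  9.41] T [-0.08  1.03 -0.04] g 0.002
t 10.85 pos [593.9  41.8 265.4] psi -0.072 tilt [0.007 0.003] F [-5.05 -0.15 10.52] T [-0.09  0.98 -0.04] g -0.0
t 10.9 pos [593.9  41.8 265.4] psi -0.072 tilt [0.007 0.003] F [-3.49  0.25  9.2 ] T [-0.09  0.97 -0.02] g -0.006
crate [ 6.88491e+02  1.22296e+02 -6.90000e-02]
```

View pics/c6.png

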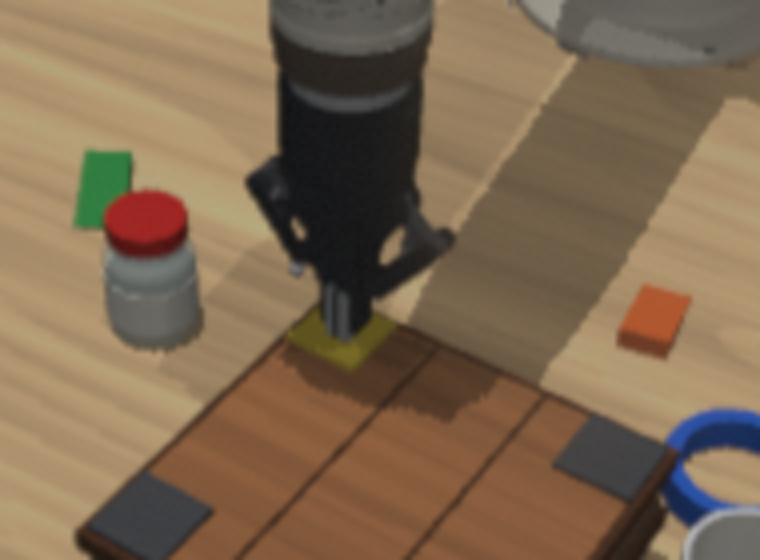

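Fingertips sit mid-cap (345,335 in the crop), pressing a steady ~10 N, with the crate unmoved. Handing in.

```bash
python3 -c "
from h import *
print(close_job());st()"
```

```text
the job is handed in; nothing more can be done
None
the job is handed in; nothing more can be done
```

The wedge is snug under the short foot, the crate no longer rocks, and I handed the job in while still pressing about 10 N on the yellow cap. I pushed the larger orange wedge along the bench with two fingertips, turning it into line with the crate. The push stopped with its tip about 32 mm past the foot's outer edge by my estimate.

- **Push force:** resistance rose to about 12 N at the end, above the roughly 4 N needed for snug.
- **Rock test:** I pressed the cap twice at 9–15 N. Each time it sank no more than about 0.6 mm, with its height within 1 mm of nominal, so the crate was not noticeably jacked up.
- **Crate position:** the scene camera puts it within about 1 mm and 0.01 rad of where it started. A sideways force of about 4–5 N was still on the fingertips at the end.
- **What I could not see:** the wrist blocked the top camera and the crate hid the wedge from the scene camera. Its final position comes from fingertip travel, push force and the stiff press. One top-view crate fit disagreed (about 15 mm off), but the arm was covering part of the crate, so I disregarded it.

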